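# Lock a milling cup into the bayonet collar of a bench mill

### The job

Pick up the blue milling cup by its black grip bar and fit it upright in the collar on top of the bench mill so that its two pins go down through the two slots; then press it down against the spring, turn it clockwise about a quarter turn to the stop, and let it spring up so that it clicks locked. Go gently: feel for the slots instead of forcing the pins, and leave the glassware and bottles standing where they are.

Things in the scene. Friction and masses are not known exactly. Their poses are not given: they have to be found in the camera images.
- cup_grip (a point): loose milling cup, 0.24 kg or so, 100 mm high: the point on its upright axis in the black grip bar, 86 mm above its underside, 14 mm below the bar's top. z up, x along the bar: 58 mm long, 16 mm thick, 40 mm high, flat sides; grasp across the thickness (y). Under the bar the blue body, 76 mm wide, reaches down to 29 mm above the underside. A half turn makes no difference.
- cup_foot (a point): centre of the cup's underside, axes as cup_grip. Foot: steel plug 56 mm in diameter, 29 mm high. Two round pins, 8 mm thick, stick out along +x and -x (in line with the grip bar, under red marks) to 34 mm from the axis, their centres 10 mm above this point. The cup starts standing on the bench.
- mill: fixed bench mill: white housing 170 mm (x) by 136 mm (y), 52 mm high, black panel with knob on its front (-x). Origin at the centre of its underside, z up. In the middle of its top stands an aluminium collar that does not turn, 88 mm across, its top 78 mm above the origin.
- mouth (a point): centre of the collar's mouth at its top face; axes as the mill. Bore 59 mm wide. Two opposite slots (red dots) through the lip pass the pins with 1.6 mm play each side. Their line's angle is not measured: 0.1 to 1.2 rad counter-clockwise, from above, of the mill's x axis. Pins off the slots rest on the lip, cup foot 6 mm below here; at the slots the cup goes on down against the spring alone.
- seat (a point): rigid floor of the bore, 26 mm below mouth; axes as the mill. From each slot a channel runs clockwise (from above) under the lip. Pins can enter it with the cup foot 0 to 4 mm above here (aim at 2); then it turns 1.35 rad clockwise from mid-slot to a rigid stop (other way blocked). At the stop a notch overhead: let go, the spring lifts the pins into it, foot 8 mm above here: locked.
- plunger (a joint): black spring disc, 40 mm wide, in the bore: m pressed down by the cup's foot. 0: free, its top 3 mm below mouth. 0.003: pins resting on the lip; 0.015: locked in the notches; 0.019 to 0.023: pressed down for turning. Takes 2 N at first, 0.6 N more per mm (11 N locked, 16 N at the bottom); damped, 0.9 N more per 10 mm/s.
- dropper: bystander: small amber bottle with black cap, loose, 52 mm in diameter, 116 mm high. Origin at the centre of its underside, z up.
- beaker: bystander: glass beaker, loose, 88 mm across, 109 mm high. Origin at the centre of its underside, z up.
- flask: bystander: conical flask with yellow filling, loose, 91 mm across, 166 mm high. Origin at the centre of its underside, z up.
Mind the look-alikes: they are no part of the job. Of the things that look like the part that bears cup_grip, the smallest one is meant.

How it is judged (in metres and radians):
On the way, in this order (a step that is already met when the one before it is completed fails the run):
1. the cup is lifted clear of the bench (height (world z) of cup_grip above 0.115 m), for 0.1 s.
2. the cup is upright in the collar with its pins down through the slots, pressed against the spring below the lip (value of joint plunger above 0.0185 m and horizontal distance between cup_grip and mouth below 0.008 m and angle between cup_grip's own z axis and vertical below 0.1 rad), for 0.1 s.
At the end, for the whole second after the job is handed in: the cup stands upright (within 0.06 rad) and centred (grip point within 6 mm of the collar's axis) in the collar, locked: released, with the spring holding its pins up in the notches, plunger pressed 13.2 to 16.8 mm and the cup's grip point 65.5 to 70.5 mm above the mouth (value of joint plunger between 0.0132 and 0.0168 m and horizontal distance between cup_grip and mouth below 0.006 m and z of cup_grip in the frame of mouth between 0.0655 and 0.0705 m and angle between cup_grip's own z axis and vertical below 0.06 rad and velocity of joint plunger below 0.01 m/s); the robot touches nothing.
It fails at once if the cup is forced against the mill or its collar with more than 50 N (contact force between cup and mill above 50 N).
It fails at once if a bystander is shifted by more than 15 mm or tipped (distance of any of dropper, beaker, flask from where it was at the start of the episode above 0.015 m or angle between any of dropper, beaker, flask's own z axis and vertical above 0.3 rad).
It also fails if it takes over 67 s, if anything falls off the work surface, if the arm or the gripper's body presses on something with over 40 N, if the wrist force passes 120 N, or if a joint passes its speed limit or range.

### The arm

A 6-joint arm with a two-finger parallel gripper is mounted at the origin on a cart in front of the work surface, level with it; the furniture and walls round the work are solid. World frame = base frame: x ahead of the robot, y to its left, z up, the work surface at z = 0. Lengths are in mm, angles in rad, forces in N, time in s.
With the tool pointing down it reaches from about 275 to 750 mm from the base axis. Payload 10.2 kg.
Tool frame: the origin (TCP) lies at the very end of the fingers, on their centre line; the grasp point (between the pads) lies 19 mm behind it; z points along the fingers, y is the line along which they close (so a half turn about z gives the same grasp; the last joint's range is limited). The gripper opens to 85 mm and grips with 20 to 120 N. Pads are 22 mm wide; open, the fingers measure 114 mm over their backs; the gripper's body (76 mm by 85 mm) begins 54 mm behind the grasp point. The pads swing forward as they close: fully open they stand 13 mm farther back than shut.
Start: joints at [1.047, 0.313, 1.498, -0, 1.331, -0.223], TCP at [155.562, 501.43, 231.294] pointing down, gripper open.
Joint ranges: [-2.94, 2.94], [-0.97, 2.17], [0.19, 2.56], [-1.23, 4.37], [0.02, 3.11], [-2.88, 2.88]. Speed limits (rad/s): [2.39, 2.39, 3.01, 3.14, 3.14, 3.14].

### API

Orientations are given as a unit quaternion [w, x, y, z].
In Python, from rig import monitor, eyes, job gives the robot as it stands. The module is installed in compiled form; this text tells all that it offers.
- The arm moves only by the tool send_rows, never from a script. Its argument "targets" is one flat list of numbers, 7 for each row, row after row: the turn, a rotation vector about the tool's x, y, z in degrees, then the shift along the tool's x, y, z in units of 60 mm (1.0 is 60 mm), then the opening, from -1 (shut) to 1 (fully open), so that 0 is half open. A call has 1 to 5 rows; each row shifts and turns the commanded pose from where the row before left it, along the tool's axes as they then stand; what a row does not reach is not made up. A row lasts 1/8 s, in which the tool goes at most 62.5 mm and 10.7 degrees, less where a joint would pass 70% of its speed; a pose out of reach is approached as far as the arm can. A call is refused whole if a number of a shift passes 1 or a number of a turn 10.7, either way. A call with a gripper value outside its range is refused whole. The fingers move at their own pace and stop on an object; "newtons" is the grip in N (left out, the last holds). Time passes only in rows, so rows that do not move let the fingers close. It gives the time, the measured TCP pose, the force, the opening and the grip force at its end, in the units of the state.
- monitor.sense(): the state, without advancing time (a new reading comes with each control period).
- eyes.capture(name): name is "scene" or "top" or "wrist"; returns a dict with "img" (400x640x3 uint8, red, green, blue), "K" (3x3 intrinsics, pixels), "distortion" ([k1, k2, p1, p2, k3] as OpenCV has them; the pictures are not rectified), "R" (3x3) and "t" (3): a world point X has camera coordinates R X + t. Camera axes: x right, y down, z forward; pixel columns grow to the right and rows downward; lengths in mm; the calibration is good to about 2 mm. A picture is of the moment at which its call begins. There is no depth.
- job.finish_job(): hands the job in; it is judged then, once.
The state is a dict: "time_s": time; "joints": joint angles; "dq": joint speeds; "tau": joint torques, N m; "eef_pos": TCP position; "ee_rot": TCP orientation; "force": force on the tool from outside, world axes, zero at the start; "wrist_torque": the same for the moment, N m; "grip_width": opening from 0.0 (shut) to 1.0 (fully open); "grip_force": force on a finger pad.
Only numpy, scipy, OpenCV 4.12 (cv2) and the standard library are available. Lean on these libraries where they do the work, as an engineer would, in place of code of your own. Each camera call takes 0.05 s, during which the arm holds its last target. There are 200 camera calls.

## Working session

There is one attempt and no reset: what is moved stays moved. The work goes in short steps, Python scripts to look and compute and a tool call to move; the robot and the scene stay as the last step left them, time stands still between calls to the robot, and variables do not carry over. Pictures are saved under pics/ and viewed, at most 10 in all, crops included, and the job is handed in when it is done.

Besides the shell and the picture viewer there is one more tool, called after "Request:" by a JSON object that holds its "api" and its "payload". send_rows: Moves the arm, as the interface text tells. Its arguments: {"type":"object","properties":{"targets":{"type":"array","items":{"type":"number"}},"newtons":{"type":"number"}},"required":["targets"]}

```bash
mkdir -p pics && cat > h.py <<'E'
import numpy as np, cv2
from rig import monitor, eyes, job
from scipy.spatial.transform import Rotation as Ro
def ray(c,u,v):
    p=cv2.undistortPoints(np.array([[[u,v]]],float),c["K"],np.array(c["distortion"],float))[0,0]
    R=np.array(c["R"]);t=np.array(c["t"]);return -R.T@t, R.T@np.array([p[0],p[1],1])
def atz(c,u,v,z):
    o,d=ray(c,u,v);return (o+d*(z-o[2])/d[2]).round(1)
def proj(c,X):
    return cv2.projectPoints(np.array(X,float).reshape(-1,1,3),cv2.Rodrigues(np.array(c["R"]))[0],np.array(c["t"],float),c["K"],np.array(c["distortion"],float))[0][:,0].round(1)
def save(c,n): cv2.imwrite("pics/"+n+".png",cv2.cvtColor(c["img"],cv2.COLOR_RGB2BGR))
def cap(n,f):
    c=eyes.capture(n);save(c,f);np.save("pics/"+f+".npy",c,allow_pickle=True);return c
def load(f): return np.load("pics/"+f+".npy",allow_pickle=True).item()
E
python3 - <<'E'
from h import *
for n in("scene","top"):
    c=cap(n,n); print(n,c["K"],c["R"],c["t"])
print(monitor.sense())
E
```

```text
scene [[371.91490937   0.         318.14031088]
 [  0.         371.91490937 197.40513307]
 [  0.           0.           1.        ]] [[ 0.67181426 -0.74069604 -0.00591388]
 [-0.34328269 -0.30426413 -0.88858333]
 [ 0.65637077  0.59899308 -0.45867712]] [-464.80317689  221.52408191  793.92331426]
top [[478.52677756   0.         321.50011341]
 [  0.         478.52677756 201.91590727]
 [  0.           0.           1.        ]] [[-0.00772163 -0.99992186 -0.00983146]
 [-0.99479522  0.00868025 -0.10152405]
 [ 0.10160146  0.00899636 -0.9947845 ]] [-116.71095759  558.02087405 1785.33984753]
{'time_s': 0.1, 'joints': array([ 1.04662866e+00,  3.13418915e-01,  1.49832578e+00, -1.44899087e-06,
        1.33101413e+00, -2.23408379e-01]), 'dq': array([ 0.001999  , -0.00101944, -0.00085901, -0.00057258, -0.00066862,
       -0.00043777]), 'tau': array([ 2.99110550e-03, -4.12899935e+01, -2.60142857e+01, -1.42380459e-04,
        3.03615430e-03,  3.08532617e-05]), 'eef_pos': array([155.43247772, 501.2339552 , 230.79287934]), 'ee_rot': array([-2.12256765e-04,  1.49813305e-01,  9.88714131e-01, -5.43084396e-04]), 'force': array([-0.45235178,  0.25507831,  0.45568345]), 'wrist_torque': array([-0.00640308,  0.01618068,  0.01536186]), 'grip_force': 0.0, 'grip_width': 0.9998367863271695}
```

View pics/scene.png

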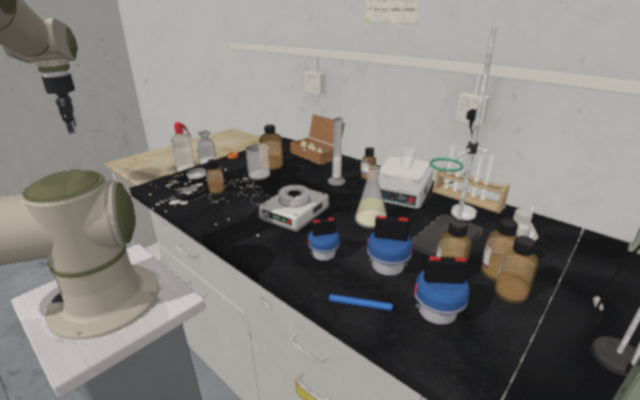

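View pics/top.png

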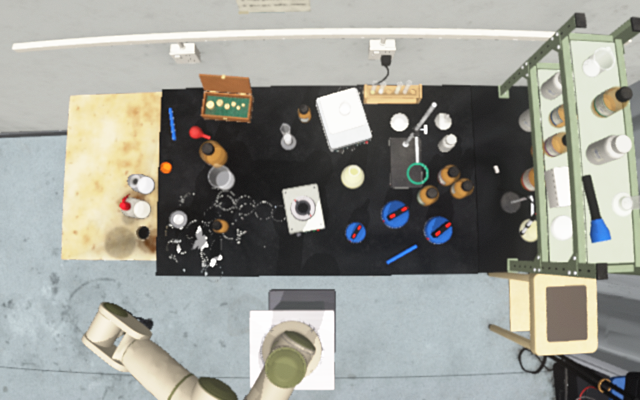

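The top view shows three blue cups. The smallest is at about (356,233) and the mill is at (303,207). The flask is at (352,177), the beaker at (221,178) and the dropper at (220,227). I'll enlarge a crop.

```bash
python3 - <<'E'
from h import *
a=load("top")["img"][175:250,275:375]; b=load("scene")["img"][175:265,255:345]
a=cv2.resize(a,(533,400),interpolation=cv2.INTER_CUBIC)
b=cv2.resize(b,(400,400),interpolation=cv2.INTER_CUBIC)
cv2.imwrite("pics/crop1.png",cv2.cvtColor(np.hstack([a,b])[:,:800],cv2.COLOR_RGB2BGR))
c=load("top")
print(atz(c,356,233,100),atz(c,303,207,78),atz(c,352,177,0),atz(c,303,207,52))
E
```

```text
[ 435.6 -245.8  100. ] [533.7 -53.5  78. ] [ 655.8 -239.8    0. ] [536.1 -52.2  52. ]
```

View pics/crop1.png

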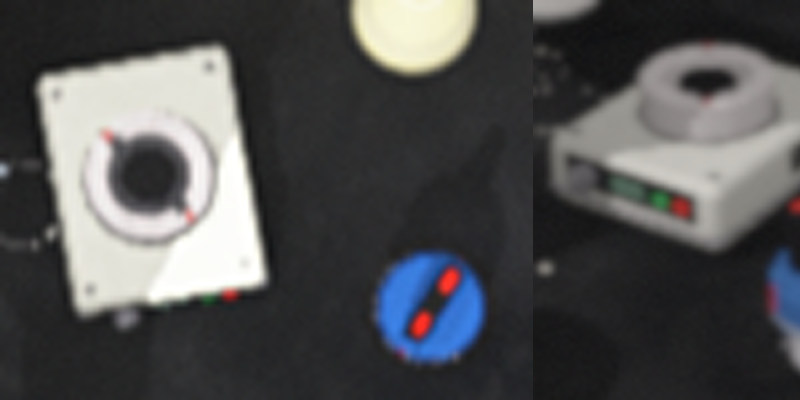

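The crop at 5.33x shows the slot dots at (108,135) and (191,216), with the collar centre near (149,176). The marks on the cup's bar are at (451,280) and (422,325).

```bash
python3 - <<'E'
from h import *
c=load("top")
f=lambda x,y,z: atz(c,275+(x+.5)/5.33-.5,175+(y+.5)/5.333-.5,z)
A,B=f(108,135,78),f(191,216,78);print("slots",A,B,(A+B)/2,np.arctan2(*(A-B)[[1,0]]))
A,B=f(451,280,100),f(422,325,100);print("bar",A,B,(A+B)/2,np.arctan2(*(A-B)[[1,0]]))
print("body ctr",f(431,306,60))
P=[f(x,y,52) for x,y in((40,78),(228,47),(268,285),(80,318))]
print("mill",P,np.mean(P,0), np.arctan2(*(P[0]-P[3])[[1,0]]),np.arctan2(*(P[1]-P[2])[[1,0]]))
s=monitor.sense();R=Ro.from_quat(np.roll(s["ee_rot"],-1)).as_matrix();print(R.round(3))
E
```

```text
slots [560.2 -23.5  78. ] [503.6 -80.7  78. ] [531.9 -52.1  78. ] 0.7906705222764997
bar [ 456.9 -257.7  100. ] [ 426.5 -237.6  100. ] [ 441.7  -247.65  100.  ] -0.5841974468748525
body ctr [ 440.9 -246.3   60. ]
mill [array([603.8,  26.1,  52. ]), array([ 624.6, -106.5,   52. ]), array([ 456.8, -133.3,   52. ]), array([434.8,  -1.9,  52. ])] [530.  -53.9  52. ] 0.16418898481098324 0.15837633513306135
[[-0.955  0.296 -0.001]
 [ 0.296  0.955 -0.001]
 [ 0.    -0.001 -1.   ]]
```

Request:
{"api": "send_rows", "payload": {"targets": [0, 0, 0, -0.55, -0.7, 0, 0, 0, 0, 0, -0.55, -0.7, 0, 0, 0, 0, 0, -0.55, -0.7, 0, 0, 0, 0, 0, -0.55, -0.7, 0, 0, 0, 0, 0, -0.55, -0.7, 0, 0], "newtons": 60}}

```text
time_s: 0.72
eef_pos: [251.1, 250.4, 231.2]
ee_rot: [0.0, 0.15, 0.989, -0.0]
force: [0.9, -0.3, 0.3]
grip_width: 0.502
grip_force: 0.0
```

Request:
{"api": "send_rows", "payload": {"targets": [0, 0, 0, -0.55, -0.7, 0, 0, 0, 0, 0, -0.55, -0.7, 0, 0, 0, 0, 0, -0.55, -0.7, 0, 0, 0, 0, 0, -0.55, -0.7, 0, 0, 0, 0, 0, -0.55, -0.7, 0, 0]}}

```text
time_s: 1.35
eef_pos: [346.5, 0.7, 231.3]
ee_rot: [0.0, 0.15, 0.989, 0.0]
force: [0.9, 0.5, -0.2]
grip_width: 0.501
grip_force: 0.0
```

Request:
{"api": "send_rows", "payload": {"targets": [0, 0, 0, -0.55, -0.7, 0, -0.2, 0, 0, 0, -0.55, -0.7, 0, -0.2, 0, 0, 0, -0.55, -0.7, 0, -0.2, 0, 0, 0, -0.55, -0.7, 0, -0.2, 0, 0, 0, -0.55, -0.7, 0, -0.2]}}

```text
time_s: 1.98
eef_pos: [442.0, -248.7, 231.0]
ee_rot: [-0.0, 0.15, 0.989, 0.0]
force: [0.2, 0.3, 0.4]
grip_width: 0.396
grip_force: 0.0
```

Request:
{"api": "send_rows", "payload": {"targets": [0, 0, 8.1, 0, 0, 0, -0.2, 0, 0, 8.1, 0, 0, 0, -0.2, 0, 0, 0, 0, 0, 0, -0.2, 0, 0, 0, 0, 0, 0, -0.2]}}

```text
time_s: 2.48
eef_pos: [441.6, -246.8, 231.2]
ee_rot: [-0.0, 0.286, 0.958, 0.0]
force: [0.2, 0.6, -0.1]
grip_width: 0.402
grip_force: 0.0
```

```bash
python3 - <<'E'
from h import *
s=monitor.sense();print(s["time_s"],s["eef_pos"],s["joints"].round(3),s["grip_width"]);R=Ro.from_quat(np.roll(s["ee_rot"],-1)).as_matrix();print(R.round(3))
c=cap("wrist","w1");print(c["R"],c["t"]);print(proj(c,[[441.5,-247,100],[456.9,-257.7,100]]))
E
```

```text
2.475 [ 441.62880661 -246.82841053  231.23748329] [-0.742  0.271  1.554 -0.     1.317 -1.732] 0.4021646555376265
[[-0.836  0.549 -0.   ]
 [ 0.549  0.836  0.   ]
 [ 0.     0.    -1.   ]]
[[ 5.47988223e-01  8.36486038e-01  1.25362976e-04]
 [ 7.95311868e-01 -5.21061147e-01  3.09797214e-01]
 [ 2.59206366e-01 -1.69665522e-01 -9.50802645e-01]] [ -35.05733453 -520.45315898  223.58965289]
[[322.6 191. ]
 [322.1 209.2]]
```

View pics/w1.png

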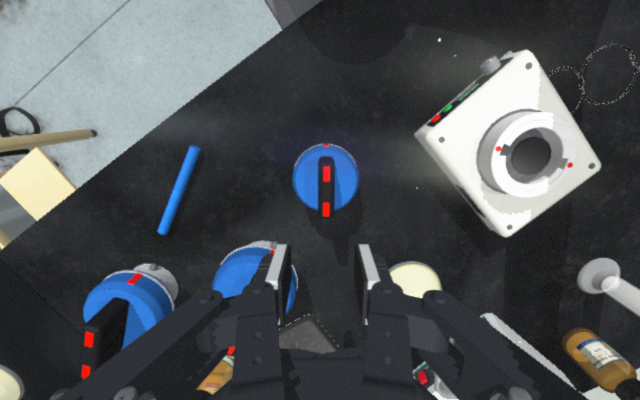

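The wrist view shows the target cup's bar vertical, with its red marks at (326,174) and (326,210). The slot dots on the mill collar are at (498,149) and (570,165). The neighbouring cups stay clear of the fingers.

```bash
python3 - <<'E'
from h import *
c=load("w1")
b=cv2.resize(c["img"][120:195,470:600],(780,450),interpolation=cv2.INTER_CUBIC)
cv2.imwrite("pics/crop2.png",cv2.cvtColor(b,cv2.COLOR_RGB2BGR))
A,B=atz(c,326,174,100),atz(c,326,210,100);print("bar",A,B,(A+B)/2,np.arctan2(*(B-A)[[1,0]]))
A,B=atz(c,498,149,78),atz(c,570,165,78);print("slots",A,B,(A+B)/2,np.arctan2(*(B-A)[[1,0]]))
P=[atz(c,x,y,52) for x,y in((416,137),(528,50),(602,166),(506,237))];print(P,np.mean(P,0))
E
```

```text
bar [ 429.1 -235.   100. ] [ 459.7 -254.9  100. ] [ 444.4  -244.95  100.  ] -0.5766049208283297
slots [507.  -77.6  78. ] [563.9 -20.   78. ] [535.45 -48.8   78.  ] 0.7915116243518922
[array([ 457.6, -136.7,   52. ]), array([442.7,  -1. ,  52. ]), array([602.2,  27.5,  52. ]), array([623.8, -99.9,  52. ])] [531.575 -52.525  52.   ]
```

View pics/crop2.png

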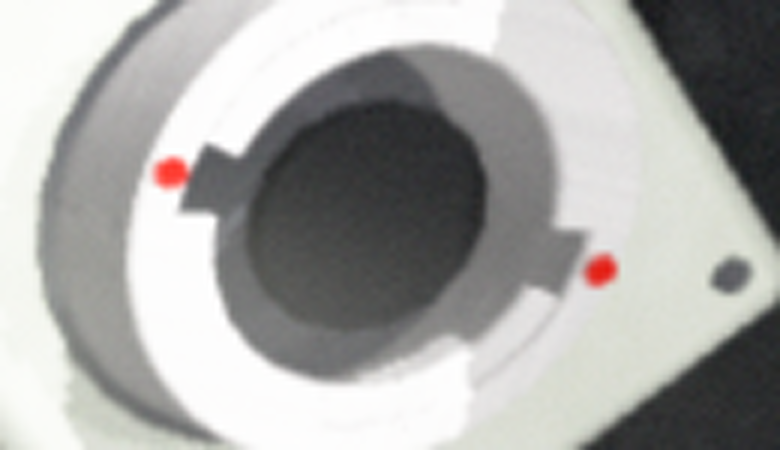

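Request:
{"api": "send_rows", "payload": {"targets": [0, 0, 10.6, 0, 0, 0, -0.2, 0, 0, 10.6, 0, 0, 0, -0.2, 0, 0, 10.6, 0, 0, 0, -0.2, 0, 0, 10.6, 0, 0, 0, -0.2, 0, 0, 10.6, 0, 0, 0, -0.2]}}

```text
time_s: 3.15
eef_pos: [441.7, -246.8, 231.3]
ee_rot: [0.0, 0.686, 0.727, -0.0]
force: [0.1, 0.3, 0.6]
grip_width: 0.397
grip_force: 0.0
```

Request:
{"api": "send_rows", "payload": {"targets": [0, 0, 10.6, 0, 0, 0, -0.2, 0, 0, 10.6, 0, 0, 0, -0.2, 0, 0, 10.6, 0, 0, 0, -0.2, 0, 0, 10.6, 0, 0, 0, -0.2, 0, 0, 10.6, 0, 0, 0, -0.2]}}

```text
time_s: 3.78
eef_pos: [441.7, -246.8, 231.3]
ee_rot: [0.0, 0.939, 0.345, 0.0]
force: [-0.3, 0.1, -0.0]
grip_width: 0.401
grip_force: 0.0
```

Request:
{"api": "send_rows", "payload": {"targets": [0, 0, 10.6, 0, 0, 0, -0.2, 0, 0, 10.6, 0, 0, 0, -0.2, 0, 0, 10.6, 0, 0, 0, -0.2, 0, 0, 10.6, 0, 0, 0, -0.2, 0, 0, 10.6, 0, 0, 0, -0.2]}}

```text
time_s: 4.4
eef_pos: [441.7, -246.8, 231.3]
ee_rot: [0.0, 0.994, -0.11, 0.0]
force: [0.1, 0.2, 1.6]
grip_width: 0.399
grip_force: 0.0
```

Request:
{"api": "send_rows", "payload": {"targets": [0, 0, 10.6, 0, 0, 0, -0.2, 0, 0, 10.2, 0, 0, 0, -0.2, 0, 0, 0, 0.02, -0.04, 0.8, -0.2, 0, 0, 0, 0, 0, 0.8, -0.2, 0, 0, 0, 0, 0, 0, -0.2]}}

```text
time_s: 5.03
eef_pos: [442.8, -244.5, 133.2]
ee_rot: [-0.001, 0.958, -0.285, -0.003]
force: [-0.3, -0.3, 0.3]
grip_width: 0.4
grip_force: 0.0
```

```bash
python3 - <<'E'
from h import *
s=monitor.sense();print(s["time_s"],s["eef_pos"],s["joints"].round(3),s["grip_width"],s["force"]);R=Ro.from_quat(np.roll(s["ee_rot"],-1)).as_matrix();print(R.round(3))
E
```

```text
5.025 [ 442.79629651 -244.46733345  133.15757831] [-0.736  0.376  1.684 -0.     1.088  1.413] 0.39971776859207075 [-0.26553475 -0.25175401  0.31281516]
[[ 0.837 -0.547 -0.005]
 [-0.547 -0.837  0.004]
 [-0.006 -0.001 -1.   ]]
```

Request:
{"api": "send_rows", "payload": {"targets": [0, 0, 0, 0, 0, 0.5, -0.2, 0, 0, 0, 0, 0, 0.4, -0.2, 0, 0, 0, 0, 0, 0.13, -0.2, 0, 0, 0, 0, 0, 0, -0.2, 0, 0, 0, 0, 0, 0, -0.2]}}

```text
time_s: 5.65
eef_pos: [444.6, -246.1, 74.9]
ee_rot: [0.001, 0.958, -0.286, 0.001]
force: [-0.7, 0.6, 0.8]
grip_width: 0.395
grip_force: 0.0
```

Request:
{"api": "send_rows", "payload": {"targets": [0, 0, 0, 0, 0, 0, -0.6, 0, 0, 0, 0, 0, 0, -0.9, 0, 0, 0, 0, 0, 0, -1, 0, 0, 0, 0, 0, 0, -1, 0, 0, 0, 0, 0, 0, -1], "newtons": 70}}

```text
time_s: 6.28
eef_pos: [444.5, -245.7, 74.3]
ee_rot: [0.0, 0.958, -0.286, 0.001]
force: [0.9, 2.7, 6.9]
grip_width: 0.172
grip_force: 69.0
```

Request:
{"api": "send_rows", "payload": {"targets": [0, 0, 0, 0, 0, -0.15, -1, 0, 0, 0, 0, 0, -0.45, -1, 0, 0, 0, 0, 0, -0.6, -1, 0, 0, 0, 0, 0, -0.6, -1, 0, 0, 0, 0, 0, -0.2, -1]}}

```text
time_s: 6.9
eef_pos: [444.3, -246.0, 195.4]
ee_rot: [0.001, 0.958, -0.286, 0.001]
force: [-0.1, -0.3, -2.5]
grip_width: 0.176
grip_force: 68.5
```

Request:
{"api": "send_rows", "payload": {"targets": [0, 0, 0, -0.11, -0.71, 0, -1, 0, 0, 0, -0.11, -0.71, 0, -1, 0, 0, 0, -0.11, -0.71, 0, -1, 0, 0, 0, -0.11, -0.71, 0, -1, 0, 0, 0, -0.11, -0.7, 0, -1]}}

```text
time_s: 7.52
eef_pos: [532.7, -48.4, 192.3]
ee_rot: [0.0, 0.958, -0.286, -0.001]
force: [-0.9, 0.1, -1.2]
grip_width: 0.174
grip_force: 68.6
```

Request:
{"api": "send_rows", "payload": {"targets": [0, 0, -9.8, 0, 0, 0, -1, 0, 0, -9.8, 0, 0, 0, -1, 0, 0, -9.8, 0, 0, 0, -1, 0, 0, -9.8, 0, 0, 0, -1, 0, 0, -9.8, 0, 0, 0, -1]}}

```text
time_s: 8.15
eef_pos: [532.3, -49.8, 192.2]
ee_rot: [-0.0, 0.99, 0.14, -0.001]
force: [-0.1, 0.1, -1.0]
grip_width: 0.175
grip_force: 69.0
```

Request:
{"api": "send_rows", "payload": {"targets": [0, 0, -9.8, 0, 0, 0, -1, 0, 0, -9.8, 0, 0, 0, -1, 0, 0, -9.8, 0, 0, 0, -1, 0, 0, 0, 0, 0, 0, -1, 0, 0, 0, 0, 0, 0, -1]}}

```text
time_s: 8.78
eef_pos: [532.6, -49.8, 193.0]
ee_rot: [-0.0, 0.924, 0.382, -0.0]
force: [0.1, -0.1, -2.0]
grip_width: 0.177
grip_force: 69.0
```

```bash
python3 - <<'E'
from h import *
s=monitor.sense();print(s["time_s"],s["eef_pos"],s["joints"].round(3),s["grip_width"],s["force"],s["wrist_torque"]);R=Ro.from_quat(np.roll(s["ee_rot"],-1)).as_matrix();print(R.round(3))
c=cap("wrist","w2"); t=cap("top","t2"); sc=cap("scene","s2")
b=[c["img"],cv2.resize(t["img"][165:245,265:345],(400,400),interpolation=cv2.INTER_CUBIC)]
b=cv2.resize(np.hstack(b),(800,308),interpolation=cv2.INTER_AREA)
s2=cv2.resize(sc["img"][130:240,240:350],(290,290),interpolation=cv2.INTER_CUBIC)
o=np.zeros((600,800,3),np.uint8);o[:308]=b;o[308:598,:290]=s2
cv2.imwrite("pics/m2.png",cv2.cvtColor(o,cv2.COLOR_RGB2BGR))
E
```

```text
8.775 [532.57525957 -49.80432132 192.95261822] [-0.312  0.367  1.525 -0.     1.25   0.473] 0.1765936725665496 [ 0.08864762 -0.0975337  -2.00856818] [-0.00452463  0.00739139 -0.02171758]
[[ 0.707  0.707 -0.001]
 [ 0.707 -0.707  0.   ]
 [-0.001 -0.001 -1.   ]]
```

View pics/m2.png

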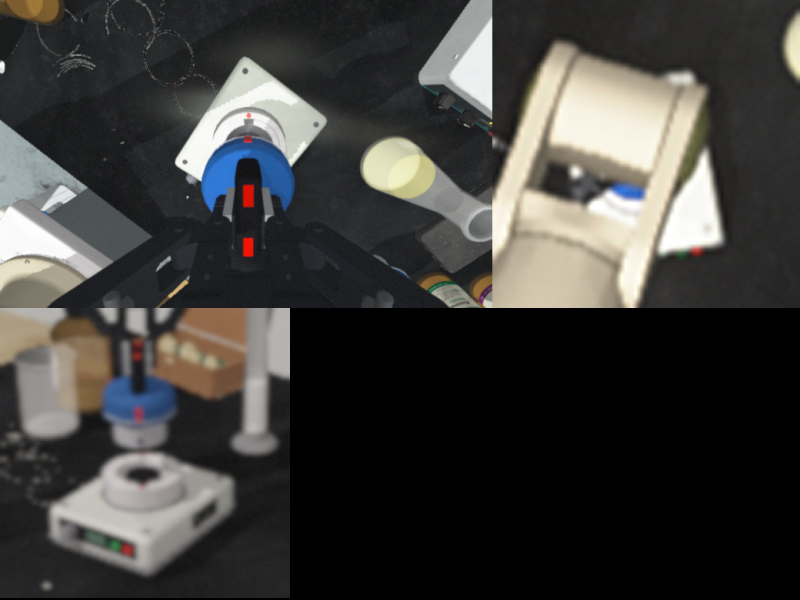

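The cup hangs upright in the grip above the collar. The near slot dot, the pin mark and the bar marks all line up near column 322 of the wrist picture. I'll get their centroids to measure the offset along the bar.

```bash
cat >> h.py <<'E'
def red(c,box):
    x0,y0,x1,y1=box;i=c["img"][y0:y1,x0:x1].astype(int)
    m=((i[...,0]>130)&(i[...,1]<i[...,0]*.55)&(i[...,2]<i[...,0]*.55)).astype(np.uint8)
    n,_,st,ce=cv2.connectedComponentsWithStats(m);return [((ce[k]+[x0,y0]).round(2),st[k,4]) for k in range(1,n) if st[k,4]>1]
E
python3 - <<'E'
from h import *
c=load("w2");sc=load("s2")
for r in red(c,(280,130,370,360)): print("w",r[0],r[1],atz(c,*r[0],78),atz(c,*r[0],218.7))
for r in red(sc,(250,130,345,215)): print("s",r[0],r[1],atz(sc,*r[0],78),atz(sc,*r[0],218.7))
for r in red(load("scene"),(250,180,345,215)): print("s0",r[0],r[1],atz(sc,*r[0],78))
w=load("w1")
for r in red(w,(310,140,600,230)): print("w1",r[0],r[1],atz(w,*r[0],78),atz(w,*r[0],100))
E
```

```text
w [323.  149.5] 16 [563.3 -20.6  78. ] [577.2  -6.3 218.7]
w [321.71 180.63] 68 [542.7 -39.6  78. ] [567.8 -14.9 218.7]
w [322.52 253.97] 403 [490.8 -92.6  78. ] [544.3 -38.9 218.7]
w [322.02 320.54] 311 [ 434.1 -148.6   78. ] [518.6 -64.4 218.7]
s [292.  169.5] 2 [645.9  74.1  78. ] [ 417.8 -168.   218.7]
w1 [325.78 144.56] 9 [ 408.2 -221.3   78. ] [ 405.7 -220.   100. ]
w1 [498.26 148.32] 19 [506.5 -77.1  78. ] [496.8 -86.5 100. ]
w1 [569.83 164.72] 18 [563.6 -20.1  78. ] [549.6 -33.7 100. ]
w1 [326.05 173.5 ] 110 [ 433.1 -237.2   78. ] [ 428.8 -234.7  100. ]
w1 [325.94 209.01] 101 [ 465.6 -258.4   78. ] [ 458.8 -254.4  100. ]
```

Request:
{"api": "send_rows", "payload": {"targets": [0, 0, 0, 0.067, 0, 0.2, -1, 0, 0, 0, 0, 0, 0.3, -1, 0, 0, 0, 0, 0, 0.13, -1, 0, 0, 0, 0, 0, 0, -1, 0, 0, 0, 0, 0, 0, -1]}}

```text
time_s: 9.55
eef_pos: [535.9, -47.1, 156.2]
ee_rot: [0.0, 0.923, 0.384, 0.0]
force: [-0.1, 0.2, -1.4]
grip_width: 0.173
grip_force: 69.0
```

```bash
python3 - <<'E'
from h import *
s=monitor.sense();print(s["time_s"],s["eef_pos"],s["force"],s["wrist_torque"]);R=Ro.from_quat(np.roll(s["ee_rot"],-1)).as_matrix();print(R.round(3)[:2])
c=cap("wrist","w3");sc=cap("scene","s3")
z=s["eef_pos"][2]+25.7
for r in red(c,(280,60,370,390)): print("w",r[0],r[1],atz(c,*r[0],78),atz(c,*r[0],z))
a=cv2.resize(c["img"][110:260,240:400],(480,450),interpolation=cv2.INTER_CUBIC)
b=cv2.resize(sc["img"][140:230,256:320],(320,450),interpolation=cv2.INTER_CUBIC)
cv2.imwrite("pics/m3.png",cv2.cvtColor(np.hstack([a,b]),cv2.COLOR_RGB2BGR))
E
```

```text
9.55 [535.94024723 -47.05226152 156.18497853] [-0.06520958  0.19332953 -1.39609085] [0.03701355 0.01412911 0.01098348]
[[ 0.705  0.709  0.001]
 [ 0.709 -0.705 -0.   ]]
w [322.47 162.37] 19 [563.2 -20.7  78. ] [576.6  -6.9 181.9]
w [321.82 181.02] 65 [552.5 -30.7  78. ] [570.9 -12.2 181.9]
w [322.52 253.97] 403 [508.4 -75.9  78. ] [547.6 -36.1 181.9]
w [322.  320.5] 312 [ 460. -124.   78.] [521.9 -61.6 181.9]
```

View pics/m3.png

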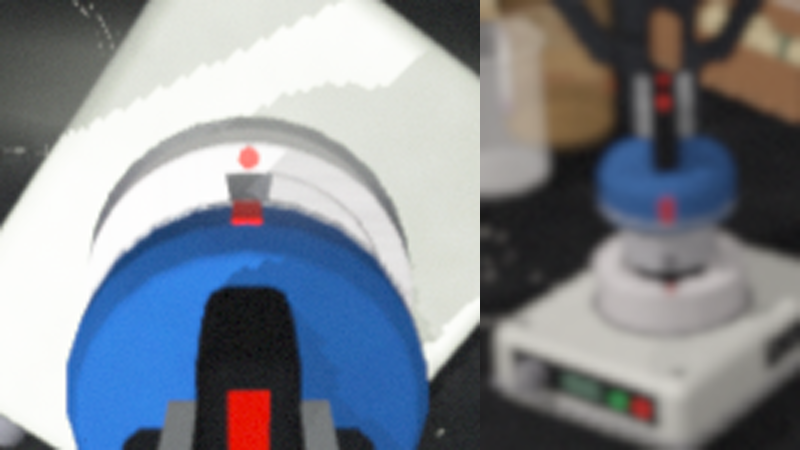

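The close view shows the pin mark, slot and dot in line in the wrist picture, at columns 246 to 248 of the 3x crop. In the scene crop the cup mark is at x=667 and the near slot dot at x=671. I'll check that difference with the calibration.

```bash
python3 - <<'E'
from h import *
sc=load("s3");k=np.array([.707,.707])
C=np.array([534.7,-49.2]);m=C-38*k;d=C-40.3*k
print(proj(sc,[[*m,118],[*d,78],[*C,181]]))
g=sc["img"].astype(int);
i=g[140:205,285:295];e=i[...,0]-(i[...,1]+i[...,2])/2
ys=np.arange(140,205)
for lo,hi in((152,164),(176,187),(194,200)):
    w=np.clip(g[lo:hi,283:301,0]-(g[lo:hi,283:301,1]+g[lo:hi,283:301,2])/2-10,0,None);print(lo,(w.sum(0)*np.arange(283,301)).sum()/w.sum(),(w.sum(1)*np.arange(lo,hi)).sum()/w.sum(),w.sum())
E
```

```text
[[293.5 184.9]
 [294.  198.1]
 [292.9 158.6]]
152 292.5068846815835 157.10269650028687 1743.0
176 292.92654867256635 181.84778761061946 565.0
194 293.6954314720812 197.21319796954316 98.5
```

Request:
{"api": "send_rows", "payload": {"targets": [0, 0, 0, 0, 0.005, 0.04, -1, 0, 0, 0, 0, 0, 0.04, -1, 0, 0, 0, 0, 0, 0.03, -1, 0, 0, 0, 0, 0, 0.02, -1, 0, 0, 0, 0, 0, 0, -1]}}

```text
time_s: 10.28
eef_pos: [535.8, -47.2, 148.0]
ee_rot: [0.0, 0.923, 0.384, 0.0]
force: [-0.6, 1.1, -0.8]
grip_width: 0.176
grip_force: 69.3
```

Request:
{"api": "send_rows", "payload": {"targets": [0, 0, 0, 0, 0, 0.02, -1, 0, 0, 0, 0, 0, 0.02, -1, 0, 0, 0, 0, 0, 0.02, -1, 0, 0, 0, 0, 0, 0, -1]}}

```text
time_s: 10.78
eef_pos: [535.9, -47.2, 144.3]
ee_rot: [-0.0, 0.923, 0.384, 0.0]
force: [-1.8, 1.0, 3.2]
grip_width: 0.17
grip_force: 69.7
```

Request:
{"api": "send_rows", "payload": {"targets": [0, 0, 0, 0, 0, 0.02, -1, 0, 0, 0, 0, 0, 0.02, -1, 0, 0, 0, 0, 0, 0.02, -1, 0, 0, 0, 0, 0, 0, -1]}}

```text
time_s: 11.28
eef_pos: [535.9, -47.2, 140.7]
ee_rot: [0.0, 0.923, 0.384, 0.0]
force: [-2.2, 1.2, 4.6]
grip_width: 0.173
grip_force: 70.0
```

Request:
{"api": "send_rows", "payload": {"targets": [0, 0, 0, 0, 0, 0.04, -1, 0, 0, 0, 0, 0, 0.04, -1, 0, 0, 0, 0, 0, 0.04, -1, 0, 0, 0, 0, 0, 0.03, -1, 0, 0, 0, 0, 0, 0, -1]}}

```text
time_s: 11.9
eef_pos: [536.0, -47.2, 132.3]
ee_rot: [0.0, 0.923, 0.384, 0.0]
force: [-4.4, 1.0, 9.4]
grip_width: 0.171
grip_force: 70.6
```

Request:
{"api": "send_rows", "payload": {"targets": [0, 0, 0, 0, 0, 0.02, -1, 0, 0, 0, 0, 0, 0.02, -1, 0, 0, 0, 0, 0, 0.01, -1, 0, 0, 0, 0, 0, 0, -1, 0, 0, 0, 0, 0, 0, -1]}}

```text
time_s: 12.52
eef_pos: [536.0, -47.2, 129.5]
ee_rot: [0.0, 0.923, 0.384, 0.0]
force: [-3.5, 1.1, 11.9]
grip_width: 0.173
grip_force: 70.9
```

Request:
{"api": "send_rows", "payload": {"targets": [0, 0, 0, 0, -0.008, 0.02, -1, 0, 0, 0, 0, 0, 0, -1, 0, 0, 3, 0, 0.001, 0, -1, 0, 0, 3, 0, 0.001, 0, -1, 0, 0, 0, 0, 0, 0, -1]}}

```text
time_s: 13.15
eef_pos: [536.5, -47.3, 128.8]
ee_rot: [0.001, 0.942, 0.335, 0.001]
force: [-1.0, 0.9, 12.1]
grip_width: 0.174
grip_force: 71.0
```

```bash
python3 - <<'E'
from h import *
s=monitor.sense();print(s["eef_pos"],s["force"],s["wrist_torque"],2*np.arctan2(s["ee_rot"][2],s["ee_rot"][1]))
E
```

```text
[536.51339598 -47.29157574 128.77458285] [-1.0135146   0.93056644 12.08689997] [0.05554644 0.38234432 0.05083267] 0.6830241143410181
```

Request:
{"api": "send_rows", "payload": {"targets": [0, 0, 5, 0, 0.002, 0.008, -1, 0, 0, 5, 0, 0.002, 0, -1, 0, 0, 5, 0, 0.002, 0, -1, 0, 0, 5, 0, 0.002, 0, -1, 0, 0, 0, 0, 0, 0, -1]}}

```text
time_s: 13.78
eef_pos: [537.2, -48.0, 128.5]
ee_rot: [0.001, 0.986, 0.166, 0.002]
force: [-0.1, -0.8, 11.8]
grip_width: 0.174
grip_force: 71.1
```

```bash
python3 - <<'E'
from h import *
s=monitor.sense();print(s["eef_pos"],s["force"],s["wrist_torque"],2*np.arctan2(s["ee_rot"][2],s["ee_rot"][1]))
E
```

```text
[537.18355882 -47.98790343 128.52824683] [-0.11505182 -0.83331526 11.83547214] [-0.18751427  0.12679659 -0.08215271] 0.3334562654171537
```

Request:
{"api": "send_rows", "payload": {"targets": [0, 0, 5, 0, 0.002, 0.01, -1, 0, 0, 5, 0, 0.002, 0, -1, 0, 0, 5, 0, 0.002, 0, -1, 0, 0, 5, 0, 0.002, 0, -1, 0, 0, 5, 0, 0.002, 0, -1]}}

```text
time_s: 14.4
eef_pos: [537.4, -48.7, 128.0]
ee_rot: [0.001, 0.999, -0.052, 0.002]
force: [0.6, -1.1, 12.8]
grip_width: 0.173
grip_force: 71.1
```

Request:
{"api": "send_rows", "payload": {"targets": [0, 0, 5, 0, 0.002, 0, -1, 0, 0, 5, 0, 0.002, 0, -1, 0, 0, 5, 0, 0.002, 0, -1, 0, 0, 0, 0, 0, 0, -1]}}

```text
time_s: 14.9
eef_pos: [537.3, -49.1, 128.0]
ee_rot: [0.001, 0.983, -0.181, 0.002]
force: [-0.1, -1.4, 11.8]
grip_width: 0.171
grip_force: 71.1
```

```bash
python3 - <<'E'
from h import *
s=monitor.sense();print(s["eef_pos"],s["force"],s["wrist_torque"],2*np.arctan2(s["ee_rot"][2],s["ee_rot"][1]))
E
```

```text
[537.26563359 -49.10660631 128.00421493] [-0.07915122 -1.38301028 11.77904359] [-0.31370973  0.16451328 -0.06221792] -0.3646150385691893
```

Request:
{"api": "send_rows", "payload": {"targets": [0, 0, 3, 0, 0.001, 0, -1, 0, 0, 2, 0, 0.001, 0, -1, 0, 0, 2, 0, 0.001, 0, -1, 0, 0, 1, 0, 0, 0, -1, 0, 0, 0, 0, 0, 0, -1]}}

```text
time_s: 15.52
eef_pos: [537.2, -49.3, 128.0]
ee_rot: [0.001, 0.969, -0.249, 0.002]
force: [0.0, -1.1, 12.4]
grip_width: 0.174
grip_force: 71.1
```

```bash
python3 - <<'E'
from h import *
s=monitor.sense();print(s["eef_pos"],s["force"],s["wrist_torque"],2*np.arctan2(s["ee_rot"][2],s["ee_rot"][1]))
E
```

```text
[537.19017683 -49.27644408 128.01040557] [ 9.76892346e-03 -1.10142521e+00  1.23822078e+01] [-0.30797038  0.19107403  0.00098825] -0.5032712790392163
```

Request:
{"api": "send_rows", "payload": {"targets": [0, 0, 1.5, 0, 0, 0, -1, 0, 0, 1, 0, 0, 0, -1, 0, 0, 1, 0, 0, 0, -1, 0, 0, 0, 0, 0, 0, -1]}}

```text
time_s: 16.02
eef_pos: [537.1, -49.4, 128.0]
ee_rot: [0.001, 0.96, -0.278, 0.002]
force: [-0.8, -2.0, 13.1]
grip_width: 0.171
grip_force: 71.1
```

```bash
python3 - <<'E'
from h import *
s=monitor.sense();print(s["eef_pos"],s["force"],s["wrist_torque"],2*np.arctan2(s["ee_rot"][2],s["ee_rot"][1]))
E
```

```text
[537.05119085 -49.41957122 127.96857948] [-0.76419314 -1.97427299 13.14154413] [-0.51324494  0.30587669  0.18114483] -0.5640392250117255
```

Request:
{"api": "send_rows", "payload": {"targets": [0, 0, 1, 0, 0, 0, -1, 0, 0, 1, 0, 0, 0, -1, 0, 0, 0, 0, 0, 0, -1]}}

```text
time_s: 16.4
eef_pos: [536.9, -49.6, 127.9]
ee_rot: [0.001, 0.956, -0.294, 0.002]
force: [-1.7, -2.6, 13.5]
grip_width: 0.172
grip_force: 71.3
```

```bash
python3 - <<'E'
from h import *
s=monitor.sense();print(s["eef_pos"],s["force"],s["wrist_torque"],2*np.arctan2(s["ee_rot"][2],s["ee_rot"][1]))
E
```

```text
[536.88020245 -49.62280738 127.9284406 ] [-1.65382475 -2.56009088 13.49143804] [-0.69749789  0.52391718  0.61116461] -0.5978431432142726
```

Request:
{"api": "send_rows", "payload": {"targets": [0, 0, -0.7, 0, 0, -0.02, -1, 0, 0, 0, 0, 0, -0.02, -1, 0, 0, 0, 0, 0, -0.02, -1, 0, 0, 0, 0, 0, -0.02, -1, 0, 0, 0, 0, 0, 0, -1]}}

```text
time_s: 17.02
eef_pos: [536.5, -49.4, 131.6]
ee_rot: [0.001, 0.957, -0.289, 0.001]
force: [1.5, -4.3, 5.8]
grip_width: 0.178
grip_force: 70.1
```

```bash
python3 - <<'E'
from h import *
s=monitor.sense();print(s["eef_pos"],s["force"],s["wrist_torque"],2*np.arctan2(s["ee_rot"][2],s["ee_rot"][1]))
E
```

```text
[536.54528283 -49.386705   131.61937686] [ 1.51652343 -4.27602099  5.84561064] [-1.25610301 -0.243159    0.317597  ] -0.5869069376895241
```

Request:
{"api": "send_rows", "payload": {"targets": [0, 0, -0.5, 0, 0, -0.02, -1, 0, 0, 0, 0, 0, -0.02, -1, 0, 0, 0, 0, 0, 0, -1]}}

```text
time_s: 17.4
eef_pos: [536.5, -49.4, 134.2]
ee_rot: [0.001, 0.958, -0.285, 0.001]
force: [0.8, -5.6, 5.8]
grip_width: 0.173
grip_force: 70.2
```

```bash
python3 - <<'E'
from h import *
s=monitor.sense();print(s["eef_pos"],s["force"],s["wrist_torque"],2*np.arctan2(s["ee_rot"][2],s["ee_rot"][1]))
E
```

```text
[536.52523902 -49.37037479 134.16691284] [ 0.81625669 -5.61603084  5.79582041] [-1.2470643  -0.1965872   0.26250234] -0.5784452236755611
```

Request:
{"api": "send_rows", "payload": {"targets": [0, 0, 0, 0, 0.01, -0.01, -1, 0, 0, 0, 0, 0, -0.01, -1, 0, 0, 0, 0, 0, 0, -1], "newtons": 25}}

```text
time_s: 17.77
eef_pos: [536.2, -49.4, 134.6]
ee_rot: [0.0, 0.958, -0.285, 0.001]
force: [4.0, -5.1, -0.4]
grip_width: 0.171
grip_force: 69.1
```

```bash
python3 - <<'E'
from h import *
s=monitor.sense();print(s["eef_pos"],s["force"],s["wrist_torque"],2*np.arctan2(s["ee_rot"][2],s["ee_rot"][1]))
E
```

```text
[536.19473658 -49.43936227 134.63709674] [ 3.99738078 -5.06018261 -0.41194631] [-1.02585738 -0.95801963  0.24193197] -0.5785034096746448
```

The cup is against the notch ceiling: the rise stopped and the force fell off. I'll release it and retreat.

Request:
{"api": "send_rows", "payload": {"targets": [0, 0, 0, 0, 0, 0, -0.6, 0, 0, 0, 0, 0, 0, -0.4, 0, 0, 0, 0, 0, 0, -0.2, 0, 0, 0, 0, 0, 0, -0.2, 0, 0, 0, 0, 0, 0, -0.2]}}

```text
time_s: 18.4
eef_pos: [535.4, -48.9, 134.8]
ee_rot: [-0.0, 0.958, -0.285, -0.0]
force: [-0.3, -0.4, 0.8]
grip_width: 0.4
grip_force: 0.0
```

Request:
{"api": "send_rows", "payload": {"targets": [0, 0, 0, 0, 0, -0.2, -0.2, 0, 0, 0, 0, 0, -0.4, -0.2, 0, 0, 0, 0, 0, -0.6, -0.2, 0, 0, 0, 0, 0, -0.6, -0.2, 0, 0, 0, 0, 0, 0, -0.2]}}

```text
time_s: 19.02
eef_pos: [536.4, -49.2, 246.2]
ee_rot: [0.0, 0.958, -0.285, 0.003]
force: [-0.5, 0.2, 0.0]
grip_width: 0.402
grip_force: 0.0
```

```bash
python3 - <<'E'
from h import *
s=monitor.sense();print(s["eef_pos"],s["force"],s["grip_width"])
c=cap("wrist","w4");sc=cap("scene","s4")
for r in red(c,(230,60,420,390)): print("w",r[0],r[1],atz(c,*r[0],160))
a=cv2.resize(c["img"],(480,300));b=cv2.resize(sc["img"][140:230,256:320],(320,450),interpolation=cv2.INTER_CUBIC)
o=np.zeros((450,800,3),np.uint8);o[:300,:480]=a;o[:,480:]=b
cv2.imwrite("pics/m4.png",cv2.cvtColor(o,cv2.COLOR_RGB2BGR))
for z in (146,152,158,160,166): print(z,proj(sc,[[534.7,-49.2,z]]))
E
```

```text
[536.43391806 -49.21544308 246.20453082] [-0.47422162  0.18141138  0.03285251] 0.4016574286759671
w [285.71 176.86] 7 [573.9 -39.3 160. ]
w [321.97 187.45] 159 [550.8 -58.8 160. ]
w [322.5 228.5] 128 [520.4 -39.6 160. ]
146 [[293.3 170.2]]
152 [[293.2 168.2]]
158 [[293.2 166.2]]
160 [[293.1 165.6]]
166 [[293.1 163.6]]
```

View pics/m4.png

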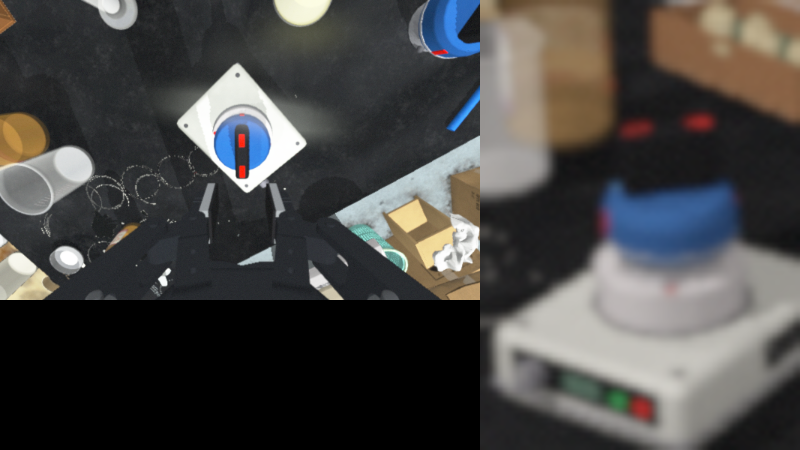

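The cup stands upright and centred in the collar with its bar turned. The scene marks, midpoint about (293.6,165), put its top at z≈160–161 mm, and the locked height is 160 mm. I'm handing the job in.

```bash
python3 -c "
from h import *
print(job.finish_job())"
```

```text
the job is handed in; nothing more can be done
None
```

I fitted the smallest blue cup in the mill collar, pressed and turned it clockwise to the stop, and released it. Its camera-measured height and centring fit the locked position, and the job is handed in; no verdict came back.

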